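# Draw the ruler out of its box through the short opening

## Robot

A 6-joint arm with a two-finger parallel gripper is mounted at the origin on the work surface; the furniture and walls round the work are solid. World frame = base frame: x ahead of the robot, y to its left, z up, the work surface at z = 0. Lengths are in m, angles in rad, forces in N, time in s.
With the tool pointing down it reaches from about 0.35 to 0.775 m from the base axis. Payload 7.3 kg.
Tool frame: the origin (TCP) lies at the very end of the fingers, on their centre line; the grasp point (between the pads) lies 19 mm behind it; z points along the fingers, y is the line along which they close (so a half turn about z gives the same grasp; the last joint's range is limited). The gripper opens to 92 mm and grips with 3 to 60 N. Pads are 19 mm wide; open, the fingers measure 130 mm over their backs; the gripper's body (75 mm by 190 mm) begins 47 mm behind the grasp point.
Start: joints at [1.099, 0.342, 1.524, -0, 1.275, -0.146], TCP at [0.168, 0.497, 0.227] pointing down, gripper open.
Joint ranges: [-2.53, 2.53], [-0.77, 2.02], [0.04, 2.7], [-1, 4.14], [0.28, 2.66], [-3.11, 3.11]. Speed limits (rad/s): [2.57, 2.57, 3.14, 3.14, 3.14, 3.14].

## Interface

Orientations are given as [roll, pitch, yaw] about the fixed x, y, z axes, in that order (R = Rz(yaw) Ry(pitch) Rx(roll)).
In Python, from cell import robot, read_camera, get_calibration gives the robot as it stands. The module is installed in compiled form; this text tells all that it offers.
- The arm moves only by the tool send_rows, never from a script. Its argument "plan" is a list of rows, each a list of 2 entries, a list of its own where there are three numbers: the shift along the tool's x, y, z as a fraction of full scale, then the turn, a rotation vector about the tool's x, y, z as a fraction of full scale. A call has exactly 10 rows; each row shifts and turns the commanded pose from where the row before left it, along the tool's axes as they then stand; what a row does not reach is not made up. Full scale, the value 1, is 0.025 m for a shift and 90 degrees for a turn. A row lasts 1/8 s, in which the tool goes at most 62.5 mm and 10.7 degrees, less where a joint would pass 70% of its speed; a pose out of reach is approached as far as the arm can. A call with a number of a shift or a turn outside -1 to 1 is refused whole. A call with a gripper value outside its range is refused whole. "gripper" is the opening, from -1 (shut) to 1 (fully open), so that 0 is half open, set as the call begins (left out, the last holds). The fingers move at their own pace and stop on an object; "force" is the grip in N (left out, the last holds). Time passes only in rows, so rows that do not move let the fingers close, or fill a call up. It gives the time, the measured TCP pose, the force, the opening and the grip force at its end, in the units of the state.
- robot.observe(): the state, without advancing time (a new reading comes with each control period).
- read_camera(name): name is "side" or "top"; returns (picture, depth): 400x640x3 uint8, blue, green, red; 400x640 float32, m along the optical axis (not along the pixel's ray), 0 where there is no reading.
- get_calibration(name): a dict with "intrinsics" (3x3 intrinsics, pixels), "rvec" (rotation vector, rad) and "tvec" (3), from world to camera coordinates, as OpenCV has them. Camera axes: x right, y down, z forward; pixel columns grow to the right and rows downward; lengths in m; the calibration is good to about 2 mm. A picture is of the moment at which its call begins. get_calibration takes no time and is no camera call.
- robot.hand_in(): hands the job in; it is judged then, once.
The state is a dict: "time": time; "qpos": joint angles; "qvel": joint speeds; "joint_efforts": joint torques, N m; "tool_pos": TCP position; "tool_rot": TCP orientation; "contact_force": force on the tool from outside, world axes, zero at the start; "torque": the same for the moment, N m; "opening": finger opening in m; "grip_force": force on a finger pad.
Only numpy, scipy, OpenCV 4.12 (cv2) and the standard library are available. Lean on these libraries where they do the work, as an engineer would, in place of code of your own. Each camera call takes 0.05 s, during which the arm holds its last target. There are 200 camera calls.

## Task

The stapler has been left lying across the opening of the wooden box: set it down on its base on the desk, midway between the ink pad and the calculator, and let go of it. Then take the ruler out of the box; the opening is shorter than the ruler, so tip one end up through it and draw the rest out after it. Finish still gripping the ruler, holding it still above the box, all of it some 10 cm clear of the box's top, and leave the other things on the desk alone.

Things in the scene. Friction and masses are not known exactly. Their poses are not given: they have to be found in the camera images.
- ruler_box: fixed light wooden box, 292 mm long (x) x 152 wide (y) x 45 high, origin at the centre of its underside. Floor 5 mm thick, walls 6 mm (inside 280 x 140 mm), top panel 5 mm thick (from 40 to 45 mm up) with one central rectangular opening 150 mm (x) x 126 mm (y); so each end is covered for 65 mm inside the end wall, with 35 mm of free height between floor and cover
- opening (a point): centre of the box's opening, level with its top, 45 mm above the desk; axes as the box
- ruler: loose straight wooden ruler, 200 mm (x) x 28 (y) x 9 (z), about 50 g, graduation marks on its upper face, lying flat on the box's floor with both ends or one end beneath the covered ends; roughly parallel to the box. Origin at the centre of its underside
- ruler_end_a (a point): centre of the ruler's end face at its +x end
- ruler_end_b (a point): centre of the ruler's end face at its -x end
- stapler: loose black stapler, 42 mm wide (x) x 153 long (y) x 60 high, about 0.24 kg, standing on its base; at the start it stands on the box's top (45 mm up), bridging the opening crosswise. Origin at the centre of its underside. Its upper arm, 36 mm wide, from 30 to 60 mm above the underside, is the part to grip across, near the middle; the arm is locked to the base
- ink_pad: red and white ink pad in a flat case, 72 (x) x 112 (y) x 20 mm high, loose on the desk, origin at the centre of its underside. The calculator's centre lies 280 mm from it, along its own +x axis
- calculator: grey desk calculator with buttons, 132 (x) x 78 (y) x 17 mm high, loose on the desk, origin at the centre of its underside
- mug: bystander: white mug, 80 mm wide, 113 over its handle, 91 high, origin at the centre of its underside
- sticky_notes: bystander: yellow pad of sticky notes 76 x 76 x 23 mm, origin at the centre of its underside
- eraser: bystander: small blue and white eraser 21 x 45 x 12 mm, origin at the centre of its underside
Not all that is in view belongs to the job. Leave any green or pink look-alike of the stapler alone.

How it is judged:
By the outcome, as a careful person would: the job done as asked, in the order asked, and still so for the second after the job is handed in, while the arm keeps its last pose, push and grip.
It also fails if it takes over 64 s, if anything falls off the work surface, if the arm or the gripper's body presses on something with over 40 N, if the wrist force passes 120 N, or if a joint passes its speed limit or range.

## Working session

There is one attempt and no reset: what is moved stays moved. The work goes in short steps, Python scripts to look and compute and a tool call to move; the robot and the scene stay as the last step left them, time stands still between calls to the robot, and variables do not carry over. Pictures are saved under pics/ and viewed, at most 10 in all, crops included, and the job is handed in when it is done.

Besides the shell and the picture viewer there is one more tool, called after ">>>" as name([rows], argument=value, ...), one row to a line, values as JSON. send_rows: Moves the arm, as the interface text tells. Shift numbers are shares of 0.025 m and turn numbers shares of 90 degrees, none past 1 either way. Its arguments: {"type":"object","properties":{"plan":{"type":"array"},"gripper":{"type":"number"},"force":{"type":"number"}},"required":["plan"]}

```bash
mkdir -p pics; cat > h.py <<'E'
import numpy as np, cv2
from cell import robot, read_camera, get_calibration
def cal(n):
    c=get_calibration(n); R=cv2.Rodrigues(np.array(c["rvec"],float))[0]
    return np.array(c["intrinsics"],float).reshape(3,3),R,np.array(c["tvec"],float).ravel()
def ray(n,uv,z):
    K,R,t=cal(n); uv=np.atleast_2d(uv).astype(float)
    d=np.c_[uv,np.ones(len(uv))]@np.linalg.inv(K).T@R; o=-R.T@t
    return o+d*((z-o[2])/d[:,2])[:,None]
def cloud(n,dep):
    K,R,t=cal(n); v,u=np.indices(dep.shape)
    p=np.stack([u,v,np.ones_like(u)],-1)@np.linalg.inv(K).T*dep[...,None]
    return (p-t)@R
E
python3 - <<'E'
from h import *
for n in("top","side"):
    p,d=read_camera(n); cv2.imwrite(f"pics/{n}0.png",p); np.save(f"{n}0.npy",d)
    K,R,t=cal(n); print(n,(-R.T@t).round(3),R.round(2).tolist(),K[0,0])
print(robot.observe())
E
```

```text
top [ 0.437 -0.136  1.173] [[0.01, -1.0, -0.01], [-1.0, -0.01, -0.06], [0.06, 0.01, -1.0]] 453.3309040116596
side [ 0.316 -1.227  1.082] [[0.98, -0.18, -0.01], [-0.12, -0.67, -0.73], [0.13, 0.72, -0.68]] 516.2244824302668
{'time': 0.1, 'qpos': array([ 1.09900614e+00,  3.42677839e-01,  1.52489052e+00, -1.51323893e-05,
        1.27540600e+00, -1.46051290e-01]), 'qvel': array([-0.00078709,  0.00028561, -0.00045249,  0.00053558, -0.00087998,
       -0.00056065]), 'joint_efforts': array([ 2.34999818e-03, -4.32007349e+01, -2.44693458e+01,  7.21004116e-02,
        5.25158504e-02, -7.90474382e-05]), 'tool_pos': array([0.16785208, 0.49707325, 0.2261124 ]), 'tool_rot': array([-3.14022355e+00, -1.86766485e-04,  2.81585804e+00]), 'contact_force': array([-0.06517881, -0.14126823, -0.97680686]), 'torque': array([0.02793182, 0.05548569, 0.06388243]), 'grip_force': 0.0, 'opening': 0.09162519010663908}
```

View pics/top0.png

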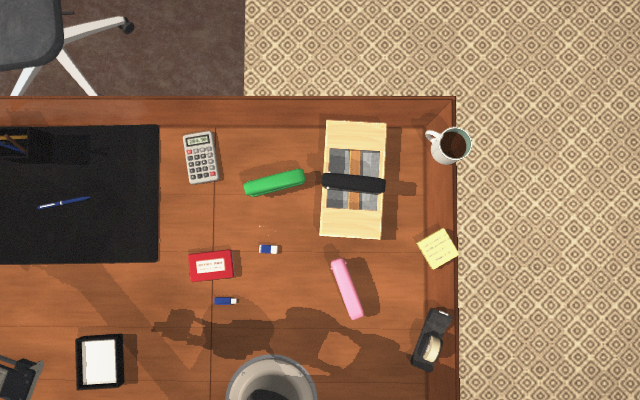

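View pics/side0.png

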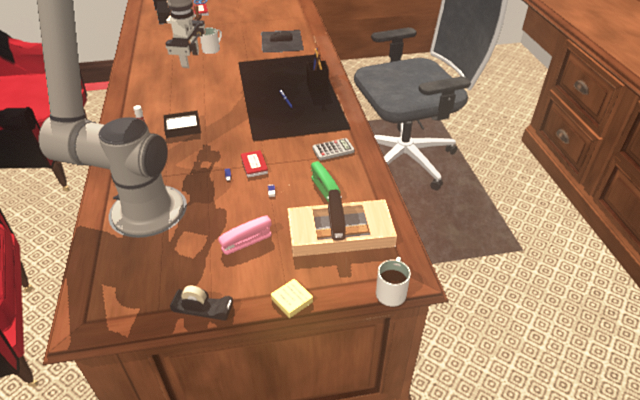

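The top view shows the box at about (353,180) with the black stapler across it at (353,184) and the ruler below at x≈355. The calculator is at (200,158), the ink pad at (211,266), and the green look-alike at (273,182). The side view agrees with this.

```bash
python3 - <<'E'
from h import *
p=cv2.imread("pics/top0.png"); d=np.load("top0.npy"); P=cloud("top",d); Z=P[...,2]
hsv=cv2.cvtColor(p,cv2.COLOR_BGR2HSV)
v,u=np.indices(d.shape)
def rect(name,m,z,roi):
    m=m&(u>roi[0])&(u<roi[2])&(v>roi[1])&(v<roi[3])
    n,l,s,_=cv2.connectedComponentsWithStats(m.astype(np.uint8)); k=1+s[1:,4].argmax(); m=l==k
    q=ray("top",np.c_[u[m],v[m]],z)[:,:2]
    c,wh,a=cv2.minAreaRect((q*1000).astype(np.float32))
    print(name,s[k,4],np.round(c,1),np.round(wh,1),round(a,1),"medz",np.median(Z[m]).round(4), "pcz",np.percentile(Z[m],[5,95]).round(3))
H,S,V=[hsv[...,i].astype(int) for i in range(3)]
rect("box",(Z>.035)&(Z<.055),.045,(310,110,395,250))
rect("stapler",(Z>.085),.105,(310,160,395,210))
rect("stapler_dark",(V<75),.10,(310,170,395,200))
rect("calc",(Z>.009)&(Z<.03),.017,(170,120,228,195))
rect("calcS",(S<90)&(V>60),.017,(175,125,225,190))
rect("ink",(Z>.009)&(Z<.03),.02,(180,240,240,285))
rect("inkc",((H<6)|(H>172))&(S>150)|(S<60)&(V>150),.02,(180,240,240,285))
rect("green",(Z>.03),.06,(235,160,312,205))
rect("ruler",(Z>.002)&(Z<.03)&(H<20)&(S>100),.014,(325,148,385,178))
rect("ruler2",(H<20)&(S>100),.014,(325,190,385,212))
for n,r in(("o",160),("o2",205)): print(r,[(c,H[r,c],S[r,c],V[r,c],int(1000*Z[r,c])) for c in range(326,384,3)])
big=cv2.resize(p[110:250,300:400],None,fx=4,fy=4,interpolation=cv2.INTER_CUBIC); cv2.imwrite("pics/c1.png",big)
# stapler height profile
r=(Z>.07)&(u>315)&(u<390)&(v>165)&(v<200)
for c in range(316,390,6):
    k=r[:,c]; print(c,v[:,c][k].min() if k.any() else 0,v[:,c][k].max() if k.any() else 0,Z[:,c][k].max().round(3) if k.any() else 0, end=' | ')
E
```

```text
box 1963 [ 635.1 -207.5] [151.8 139.5] 86.8 medz 0.0455 pcz [0.042 0.049]
stapler 960 [ 545.  -200.7] [150.7  38.9] 85.2 medz 0.102 pcz [0.091 0.107]
stapler_dark 971 [ 543.5 -200.7] [151.5  40.1] 84.2 medz 0.1019 pcz [0.088 0.107]
calc 1460 [616.4 187.8] [130.2  77.2] 9.7 medz 0.0153 pcz [0.011 0.02 ]
calcS 1475 [616.7 186.9] [131.5  78.6] 9.5 medz 0.015 pcz [0.01 0.02]
ink 1246 [340.  154.3] [ 73.  111.8] 7.8 medz 0.0202 pcz [0.016 0.024]
inkc 1157 [340.5 155.1] [ 71.5 110.6] 6.9 medz 0.0202 pcz [0.016 0.024]
green 894 [550.2  -7.6] [ 40.3 152.5] 16.1 medz 0.057 pcz [0.046 0.063]
ruler 274 [ 605.7 -210.2] [28.2 64.8] 86.3 medz 0.0141 pcz [0.01  0.018]
ruler2 200 [ 508.1 -207.3] [46.2 28.1] 0.0 medz 0.0145 pcz [0.011 0.046]
160 [(326, np.int64(24), np.int64(82), np.int64(246), 44), (329, np.int64(14), np.int64(79), np.int64(164), 5), (332, np.int64(30), np.int64(10), np.int64(99), 6), (335, np.int64(30), np.int64(10), np.int64(101), 1), (338, np.int64(30), np.int64(5), np.int64(98), 6), (341, np.int64(23), np.int64(10), np.int64(99), 7), (344, np.int64(18), np.int64(12), np.int64(10
[... 1311 characters left out ...]
 np.int64(82), np.int64(115), 4), (362, np.int64(26), np.int64(14), np.int64(151), 7), (365, np.int64(21), np.int64(11), np.int64(162), 8), (368, np.int64(20), np.int64(9), np.int64(166), 6), (371, np.int64(15), np.int64(12), np.int64(168), 3), (374, np.int64(23), np.int64(12), np.int64(165), 6), (377, np.int64(23), np.int64(79), np.int64(246), 41), (380, np.int64(26), np.int64(72), np.int64(247), 47), (383, np.int64(12), np.int64(154), np.int64(114), 3)]
316 0 0 0 | 322 174 185 0.105 | 328 172 188 0.108 | 334 173 187 0.109 | 340 174 188 1.173 | 346 174 189 0.11 | 352 175 189 0.107 | 358 175 190 0.107 | 364 176 191 0.107 | 370 167 191 1.173 | 376 178 192 0.1 | 382 170 192 1.173 | 388 0 0 0 |
```

View pics/c1.png

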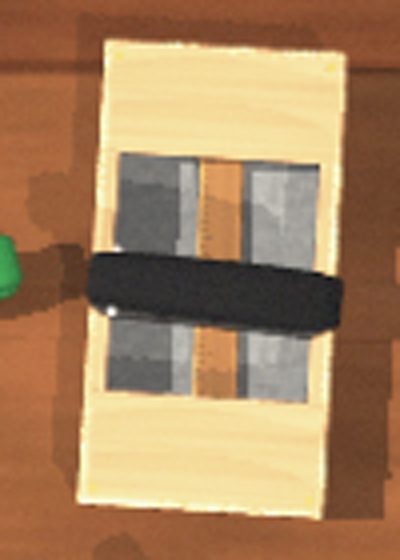

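The close-up shows the ruler running right across the opening, with both ends under the covers. Measurements (mm): the stapler is at (545,-201) with yaw about -5°, the box yaw is about -3°, and the drop point midway is (478,171). First I turn the tool 76° about its z axis.

>>> send_rows([
  [[0,0,0],[0,0,0.1]],
  [[0,0,0],[0,0,0.1]],
  [[0,0,0],[0,0,0.1]],
  [[0,0,0],[0,0,0.1]],
  [[0,0,0],[0,0,0.1]],
  [[0,0,0],[0,0,0.1]],
  [[0,0,0],[0,0,0.1]],
  [[0,0,0],[0,0,0.1]],
  [[0,0,0],[0,0,0.05]],
  [[0,0,0],[0,0,0]],
], gripper=0.6, force=25)

```text
time: 1.35
tool_pos: [0.1679, 0.4972, 0.2264]
tool_rot: [-3.141, 0.001, 1.481]
contact_force: [0.4, 0.7, 0.3]
opening: 0.0734
grip_force: 0.0
```

```bash
cat >> h.py <<'E'
from scipy.spatial.transform import Rotation as Ro
def to(pos,rpy=None):
    s=robot.observe(); R=Ro.from_euler("xyz",s["tool_rot"])
    print("t",round(s["time"],2),"pos",s["tool_pos"].round(4),"rpy",np.degrees(s["tool_rot"]).round(1),"F",s["contact_force"].round(1),"op",round(s["opening"],4),"g",round(s["grip_force"],1))
    print("shift/25mm total",(R.inv().apply(np.array(pos)-s["tool_pos"])/.025).round(2))
    if rpy is not None: print("turn/90 total",(( R.inv()*Ro.from_euler("xyz",rpy,degrees=True)).as_rotvec(degrees=True)/90).round(3))
E
python3 - <<'E'
from h import *
to([.545,-.2,.2],[180,0,85])
print(ray("top",[[326,120],[386,123.2],[380.3,239.5],[319.5,235.5],[353.3,179.3]],.045).round(4))
E
```

```text
t 1.35 pos [0.1679 0.4972 0.2264] rpy [-180.     0.    84.9] F [0.4 0.7 0.3] op 0.0734 g 0.0
shift/25mm total [-26.43  17.51   1.07]
turn/90 total [-0.     0.    -0.001]
[[ 0.7079 -0.1359  0.045 ]
 [ 0.7002 -0.2868  0.045 ]
 [ 0.4086 -0.2718  0.045 ]
 [ 0.4176 -0.1212  0.045 ]
 [ 0.558  -0.2048  0.045 ]]
```

>>> send_rows([
  [[-0.9,0.6,0],[0,0,0]],
  [[-0.9,0.6,0],[0,0,0]],
  [[-0.9,0.6,0],[0,0,0]],
  [[-0.9,0.6,0],[0,0,0]],
  [[-0.9,0.6,0],[0,0,0]],
  [[-0.9,0.6,0],[0,0,0]],
  [[-0.9,0.6,0],[0,0,0]],
  [[-0.9,0.6,0],[0,0,0]],
  [[-0.9,0.6,0],[0,0,0]],
  [[-0.9,0.6,0],[0,0,0]],
])

```text
time: 2.6
tool_pos: [0.2974, 0.259, 0.2267]
tool_rot: [-3.142, -0.0, 1.483]
contact_force: [0.8, 0.8, 0.3]
opening: 0.0732
grip_force: 0.0
```

>>> send_rows([
  [[-0.9,0.6,0],[0,0,0]],
  [[-0.9,0.6,0],[0,0,0]],
  [[-0.9,0.6,0],[0,0,0]],
  [[-0.9,0.6,0],[0,0,0]],
  [[-0.9,0.6,0],[0,0,0]],
  [[-0.9,0.6,0],[0,0,0]],
  [[-0.9,0.6,0],[0,0,0]],
  [[-0.9,0.6,0],[0,0,0]],
  [[-0.9,0.6,0],[0,0,0]],
  [[-0.9,0.6,0],[0,0,0]],
])

```text
time: 3.85
tool_pos: [0.4265, 0.0214, 0.2266]
tool_rot: [-3.141, -0.0, 1.483]
contact_force: [0.0, -0.7, 0.4]
opening: 0.0736
grip_force: 0.0
```

>>> send_rows([
  [[-0.9,0.6,0],[0,0,0]],
  [[-0.9,0.6,0],[0,0,0]],
  [[-0.9,0.6,0],[0,0,0]],
  [[-0.9,0.6,0],[0,0,0]],
  [[-0.9,0.6,0],[0,0,0]],
  [[-0.9,0.6,0],[0,0,0]],
  [[-0.9,0.6,0],[0,0,0]],
  [[-0.9,0.6,0],[0,0,0]],
  [[-0.9,0.6,0],[0,0,0]],
  [[0,0,0],[0,0,0]],
])

```text
time: 5.1
tool_pos: [0.5427, -0.1928, 0.2259]
tool_rot: [-3.141, -0.0, 1.48]
contact_force: [-0.3, -0.0, -0.4]
opening: 0.0736
grip_force: 0.0
```

```bash
python3 -c "
from h import *
to([.545,-.2005,.079],[180,0,85])"
```

```text
t 5.1 pos [ 0.5427 -0.1928  0.2259] rpy [-180.    -0.    84.8] F [-0.3 -0.  -0.4] op 0.0736 g 0.0
shift/25mm total [-0.3   0.12  5.88]
turn/90 total [-0.    -0.    -0.002]
```

>>> send_rows([
  [[-0.3,0.1,0.7],[0,0,0]],
  [[0,0,0.7],[0,0,0]],
  [[0,0,0.7],[0,0,0]],
  [[0,0,0.7],[0,0,0]],
  [[0,0,0.7],[0,0,0]],
  [[0,0,0.7],[0,0,0]],
  [[0,0,0.7],[0,0,0]],
  [[0,0,0.6],[0,0,0]],
  [[0,0,0.36],[0,0,0]],
  [[0,0,0],[0,0,0]],
])

```text
time: 6.35
tool_pos: [0.5439, -0.199, 0.0795]
tool_rot: [-3.14, -0.001, 1.481]
contact_force: [0.6, -0.3, 0.4]
opening: 0.0734
grip_force: 0.0
```

>>> send_rows([
  [[0,0,0],[0,0,0]],
  [[0,0,0],[0,0,0]],
  [[0,0,0],[0,0,0]],
  [[0,0,0],[0,0,0]],
  [[0,0,0],[0,0,0]],
  [[0,0,-0.1],[0,0,0]],
  [[0,0,-0.3],[0,0,0]],
  [[0,0,-0.5],[0,0,0]],
  [[0,0,-0.7],[0,0,0]],
  [[0,0,-0.8],[0,0,0]],
], gripper=-0.6, force=30)

```text
time: 7.6
tool_pos: [0.5442, -0.1992, 0.1413]
tool_rot: [3.142, -0.0, 1.481]
contact_force: [-0.0, 0.7, -2.4]
opening: 0.0354
grip_force: 30.0
```

```bash
python3 -c "
from h import *
p,d=read_camera('side'); cv2.imwrite('pics/s1.png',cv2.resize(p[60:300,180:440],None,fx=2,fy=2))
to([.478,.171,.17],[180,0,97])"
```

```text
t 7.65 pos [ 0.5456 -0.1999  0.1444] rpy [1.797e+02 1.000e-01 8.480e+01] F [ 1.9 -0.6  0. ] op 0.0357 g 30.0
shift/25mm total [14.53 -4.03 -1.07]
turn/90 total [ 0.003  0.001 -0.135]
```

View pics/s1.png

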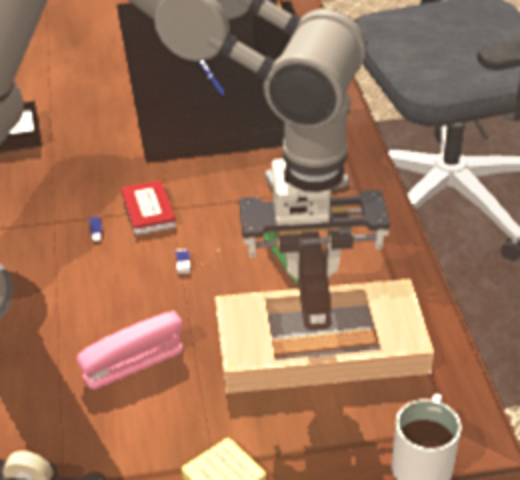

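The stapler is off the box, held level, and the ruler shows below it. I now carry it to the drop point.

>>> send_rows([
  [[0.3,-0.1,-0.4],[0,0,0]],
  [[0.6,-0.1,-0.4],[0,0,0]],
  [[0.8,-0.2,-0.2],[0,0,0]],
  [[0.8,-0.2,0],[0,0,0]],
  [[0.8,-0.2,0],[0,0,0]],
  [[0.8,-0.2,0],[0,0,0]],
  [[0.8,-0.2,0],[0,0,0]],
  [[0.8,-0.2,0],[0,0,0]],
  [[0.8,-0.2,0],[0,0,0]],
  [[0.8,-0.2,0],[0,0,0]],
])

```text
time: 8.9
tool_pos: [0.5157, -0.0122, 0.1652]
tool_rot: [3.141, -0.0, 1.481]
contact_force: [0.9, -0.3, -3.0]
opening: 0.0353
grip_force: 30.0
```

>>> send_rows([
  [[0.8,-0.2,0],[0,0,0]],
  [[0.8,-0.2,0],[0,0,0]],
  [[0.8,-0.2,0],[0,0,0]],
  [[0.8,-0.2,0],[0,0,0]],
  [[0.8,-0.2,0],[0,0,0]],
  [[0.8,-0.2,0],[0,0,0]],
  [[0.8,-0.2,0],[0,0,-0.04]],
  [[0.7,-0.3,0],[0,0,-0.04]],
  [[0.4,-0.3,0],[0,0,-0.04]],
  [[0,0,0],[0,0,-0.015]],
])

```text
time: 10.15
tool_pos: [0.478, 0.1574, 0.1652]
tool_rot: [-3.141, -0.0, 1.696]
contact_force: [-0.8, -0.3, -2.2]
opening: 0.0353
grip_force: 30.0
```

```bash
python3 -c "
from h import *
to([.4784,.171,.0345],[180,0,97])"
```

```text
t 10.15 pos [0.478  0.1574 0.1652] rpy [-180.    -0.    97.1] F [-0.8 -0.3 -2.2] op 0.0353 g 30.0
shift/25mm total [0.54 0.08 5.23]
turn/90 total [-0.    -0.     0.002]
```

>>> send_rows([
  [[0.4,0.1,0.5],[0,0,0]],
  [[0.2,0,0.8],[0,0,0]],
  [[0,0,0.8],[0,0,0]],
  [[0,0,0.8],[0,0,0]],
  [[0,0,0.8],[0,0,0]],
  [[0,0,0.7],[0,0,0]],
  [[0,0,0.4],[0,0,0]],
  [[0,0,0.2],[0,0,0]],
  [[0,0,0.1],[0,0,0]],
  [[0,0,0.06],[0,0,0]],
])

```text
time: 11.4
tool_pos: [0.4798, 0.1718, 0.0365]
tool_rot: [3.141, -0.0, 1.693]
contact_force: [-0.3, -0.0, -2.8]
opening: 0.0351
grip_force: 30.0
```

```bash
python3 -c "
from h import *
to([.4784,.171,.0345],[180,0,97])"
```

```text
t 11.4 pos [0.4798 0.1718 0.0365] rpy [179.9  -0.   97. ] F [-0.3 -0.  -2.8] op 0.0351 g 30.0
shift/25mm total [-0.02 -0.06  0.08]
turn/90 total [ 0.001 -0.    -0.   ]
```

>>> send_rows([
  [[0,-0.04,0.04],[0,0,0]],
  [[0,0,0.03],[0,0,0]],
  [[0,0,0.02],[0,0,0]],
  [[0,0,0],[0,0,0]],
  [[0,0,0],[0,0,0]],
  [[0,0,0],[0,0,0]],
  [[0,0,0],[0,0,0]],
  [[0,0,0],[0,0,0]],
  [[0,0,0],[0,0,0]],
  [[0,0,0],[0,0,0]],
])

```text
time: 12.65
tool_pos: [0.479, 0.1717, 0.0355]
tool_rot: [3.14, -0.0, 1.693]
contact_force: [-2.9, -0.7, 9.7]
opening: 0.0354
grip_force: 30.0
```

>>> send_rows([
  [[0,0,0],[0,0,0]],
  [[0,0,0],[0,0,0]],
  [[0,0,0],[0,0,0]],
  [[0,0,0],[0,0,0]],
  [[0,0,-0.3],[0,0,0]],
  [[0,0,-0.6],[0,0,0]],
  [[0,0,-0.9],[0,0,0]],
  [[0,0,-0.9],[0,0,0]],
  [[0,0,-0.9],[0,0,0]],
  [[0,0,-0.9],[0,0,0]],
], gripper=0.6)

```text
time: 13.9
tool_pos: [0.4786, 0.1716, 0.1485]
tool_rot: [3.14, -0.0, 1.693]
contact_force: [1.0, 0.1, -0.4]
opening: 0.0737
grip_force: 0.0
```

```bash
python3 -c "
from h import *
to([.558,-.2075,.17],[180,0,177])"
```

```text
t 13.9 pos [0.4786 0.1716 0.1485] rpy [179.9  -0.   97. ] F [ 1.   0.1 -0.4] op 0.0737 g 0.0
shift/25mm total [-15.44   1.31  -0.86]
turn/90 total [ 0.001  0.001 -0.889]
```

>>> send_rows([
  [[-0.5,0.1,-0.3],[0,0,0]],
  [[-0.9,0.1,-0.3],[0,0,0]],
  [[-0.9,0.1,-0.3],[0,0,0]],
  [[-0.9,0.1,0],[0,0,0]],
  [[-0.9,0.1,0],[0,0,0]],
  [[-0.9,0.1,0],[0,0,0]],
  [[-0.9,0.1,0],[0,0,0]],
  [[-0.9,0.1,0],[0,0,0]],
  [[-0.9,0.1,0],[0,0,0]],
  [[-0.9,0.1,0],[0,0,0]],
])

```text
time: 15.15
tool_pos: [0.5292, -0.0403, 0.1688]
tool_rot: [-3.141, -0.0, 1.692]
contact_force: [0.6, 1.0, 0.7]
opening: 0.0734
grip_force: 0.0
```

```bash
python3 - <<'E'
from h import *
p,d=read_camera('top'); cv2.imwrite('pics/t2.png',cv2.resize(p[100:300,170:400],None,fx=3,fy=3))
P=cloud("top",d);Z=P[...,2];H,S,V=[c.astype(int) for c in cv2.split(cv2.cvtColor(p,cv2.COLOR_BGR2HSV))]
v,u=np.indices(d.shape)
def rect(name,m,z,roi):
    m=m&(u>roi[0])&(u<roi[2])&(v>roi[1])&(v<roi[3])
    n,l,s,_=cv2.connectedComponentsWithStats(m.astype(np.uint8)); k=1+s[1:,4].argmax(); m=l==k
    q=ray("top",np.c_[u[m],v[m]],z)[:,:2]
    print(name,s[k,4],[np.round(x,1) for x in cv2.minAreaRect((q*1000).astype(np.float32))],np.median(Z[m]).round(3))
rect("st",(V<70)&(Z>.03),.058,(165,190,250,235))
rect("ruler",(H<20)&(S>110)&(Z<.025),.014,(325,148,385,212))
to([.558,-.2075,.17],[180,0,177])
E
```

```text
st 404 [array([475.7, 201. ]), array([34.8, 83.3]), np.float64(7.9)] 0.059
ruler 615 [array([ 561.4, -208.4]), array([ 27.5, 152.5]), np.float64(88.3)] 0.015
t 15.2 pos [ 0.53   -0.0428  0.1688] rpy [1.80e+02 1.00e-01 9.69e+01] F [ 1.9 -2.5  0.5] op 0.0736 g 0.0
shift/25mm total [-6.68  0.32 -0.04]
turn/90 total [-0.001  0.001 -0.89 ]
```

View pics/t2.png

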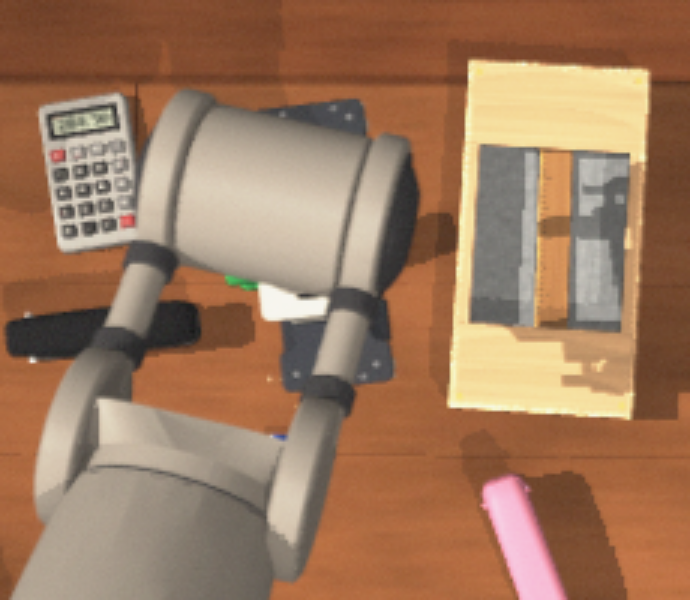

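The stapler is standing on the desk at about the midpoint, its right part hidden by the arm in crop pixels (10–200,330). The ruler lies fully visible across the opening, from (555,150) to (552,327) in the crop.

>>> send_rows([
  [[-0.7,0.1,0],[0,0,0]],
  [[-0.9,0.1,0],[0,0,0]],
  [[-0.9,0.1,0],[0,0,0]],
  [[-0.9,0.1,0],[0,0,0]],
  [[-0.9,0.1,0],[0,0,0]],
  [[-0.9,0.1,0],[0,0,0]],
  [[-0.9,0.1,0],[0,0,0]],
  [[-0.5,0.1,0],[0,0,0]],
  [[0,0,0],[0,0,-0.1]],
  [[0,0,0],[0,0,-0.1]],
], gripper=0.2)

```text
time: 16.45
tool_pos: [0.5695, -0.2004, 0.1688]
tool_rot: [-3.142, -0.0, 2.012]
contact_force: [-0.4, 0.6, 0.7]
opening: 0.0548
grip_force: 0.0
```

>>> send_rows([
  [[0,0,0],[0,0,-0.1]],
  [[0,0,0],[0,0,-0.1]],
  [[0,0,0],[0,0,-0.1]],
  [[0,0,0],[0,0,-0.1]],
  [[0,0,0],[0,0,-0.1]],
  [[0,0,0],[0,0,-0.1]],
  [[0,0,0],[0,0,-0.1]],
  [[0,0,0],[0,0,0]],
  [[0,0,0],[0,0,0]],
  [[0,0,0],[0,0,0]],
])

```text
time: 17.7
tool_pos: [0.5694, -0.2001, 0.1689]
tool_rot: [3.141, -0.0, 3.105]
contact_force: [-0.2, 0.7, -0.4]
opening: 0.0552
grip_force: 0.0
```

```bash
python3 -c "
from h import *
to([.57,-.2086,.008],[180,0,178.3])"
```

```text
t 17.7 pos [ 0.5694 -0.2001  0.1689] rpy [180.   -0.  177.9] F [-0.2  0.7 -0.4] op 0.0552 g 0.0
shift/25mm total [-0.04 -0.34  6.44]
turn/90 total [ 0.    -0.    -0.005]
```

>>> send_rows([
  [[0,-0.34,0.5],[0,0,0]],
  [[0,0,0.9],[0,0,0]],
  [[0,0,0.9],[0,0,0]],
  [[0,0,0.9],[0,0,0]],
  [[0,0,0.9],[0,0,0]],
  [[0,0,0.8],[0,0,0]],
  [[0,0,0.7],[0,0,0]],
  [[0,0,0.4],[0,0,0]],
  [[0,0,0.2],[0,0,0]],
  [[0,0,0.1],[0,0,0]],
])

```text
time: 18.95
tool_pos: [0.5693, -0.2088, 0.0116]
tool_rot: [-3.141, 0.001, 3.106]
contact_force: [-0.0, 0.0, 0.4]
opening: 0.0549
grip_force: 0.0
```

```bash
python3 -c "
from h import *
to([.57,-.2086,.008],[180,0,178.3])"
```

```text
t 18.95 pos [ 0.5693 -0.2088  0.0116] rpy [-180.    0.  178.] F [-0.   0.   0.4] op 0.0549 g 0.0
shift/25mm total [-0.03  0.01  0.14]
turn/90 total [-0.     0.    -0.004]
```

>>> send_rows([
  [[0,0,0.08],[0,0,0]],
  [[0,0,0.05],[0,0,0]],
  [[0,0,0],[0,0,0]],
  [[0,0,0],[0,0,0]],
  [[0,0,0],[0,0,0]],
  [[0,0,0],[0,0,0]],
  [[0,0,0],[0,0,0]],
  [[0,0,0],[0,0,0]],
  [[0,0,0],[0,0,0]],
  [[0,0,0],[0,0,0]],
], gripper=-0.7, force=30)

```text
time: 20.2
tool_pos: [0.5691, -0.2086, 0.0084]
tool_rot: [-3.142, 0.0, 3.106]
contact_force: [-0.5, 0.5, 3.6]
opening: 0.0276
grip_force: 30.0
```

```bash
python3 -c "
from h import *
to([.53,-.2075,.009],[180,0,178.3])"
```

```text
t 20.2 pos [ 0.5691 -0.2086  0.0084] rpy [-180.    0.  178.] F [-0.5  0.5  3.6] op 0.0276 g 30.0
shift/25mm total [ 1.57 -0.01 -0.03]
turn/90 total [-0.     0.    -0.004]
```

>>> send_rows([
  [[0,0,-0.1],[0,0,0]],
  [[0,0,-0.1],[0,0,0]],
  [[0.2,0,0],[0,0,0]],
  [[0.2,0,0],[0,0,0]],
  [[0.2,0,0],[0,0,0]],
  [[0.2,0,0],[0,0,0]],
  [[0.2,0,0],[0,0,0]],
  [[0.2,0,0],[0,0,0]],
  [[0,0,0],[0,0,0]],
  [[0,0,0],[0,0,0]],
])

```text
time: 21.45
tool_pos: [0.5392, -0.2076, 0.0133]
tool_rot: [-3.142, 0.0, 3.106]
contact_force: [-0.3, 0.1, -0.1]
opening: 0.0271
grip_force: 30.0
```

```bash
python3 -c "
from h import *
p,d=read_camera('side'); cv2.imwrite('pics/s2.png',cv2.resize(p[170:270,270:420],None,fx=5,fy=5,interpolation=2))
p,d=read_camera('top'); cv2.imwrite('pics/t3.png',cv2.resize(p[110:250,300:400],None,fx=4,fy=4,interpolation=2))
to([.53,-.2075,.009])"
```

```text
t 21.55 pos [ 0.5393 -0.2076  0.0132] rpy [-180.    0.  178.] F [ 0.4  0.  -0.2] op 0.0272 g 30.0
shift/25mm total [ 0.37 -0.01  0.17]
```

View pics/s2.png

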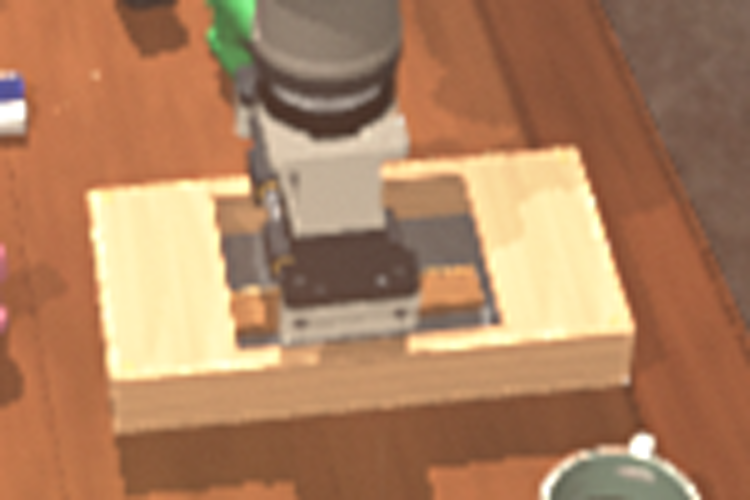

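The ruler's +x end is now visible at crop (480,285), just short of the cover edge at (490,290).

```bash
python3 -c "
from h import *
print(ray('side',[[365.8,223.6],[366.6,230]],.019).round(4)); print(ray('side',[[364,206],[369.5,234.6]],.045).round(4))"
```

```text
[[ 0.6374 -0.2021  0.019 ]
 [ 0.6332 -0.2278  0.019 ]]
[[ 0.6423 -0.1549  0.045 ]
 [ 0.629  -0.2711  0.045 ]]
```

>>> send_rows([
  [[0.15,0,0],[0,0,0]],
  [[0.15,0,0],[0,0,0]],
  [[0.14,0,0],[0,0,0]],
  [[0,0,-0.17],[0,-0.028,0]],
  [[0,0,-0.17],[0,-0.028,0]],
  [[0,0,-0.17],[0,-0.028,0]],
  [[0,0,-0.17],[0,-0.028,0]],
  [[0,0,-0.17],[0,-0.028,0]],
  [[0,0,-0.17],[0,-0.028,0]],
  [[0,0,0],[0,0,0]],
])

```text
time: 22.8
tool_pos: [0.5245, -0.2071, 0.0386]
tool_rot: [3.141, 0.263, 3.105]
contact_force: [0.3, -0.5, -0.5]
opening: 0.0277
grip_force: 30.0
```

```bash
python3 -c "
from h import *
p,d=read_camera('side'); cv2.imwrite('pics/s3.png',cv2.resize(p[170:270,270:420],None,fx=5,fy=5,interpolation=2))
to([.53,-.2075,.04])"
```

```text
t 22.85 pos [ 0.525  -0.2072  0.0386] rpy [180.   15.1 177.9] F [ 0.6 -0.7 -0.5] op 0.0276 g 30.0
shift/25mm total [-0.21 -0.   -0.  ]
```

View pics/s3.png

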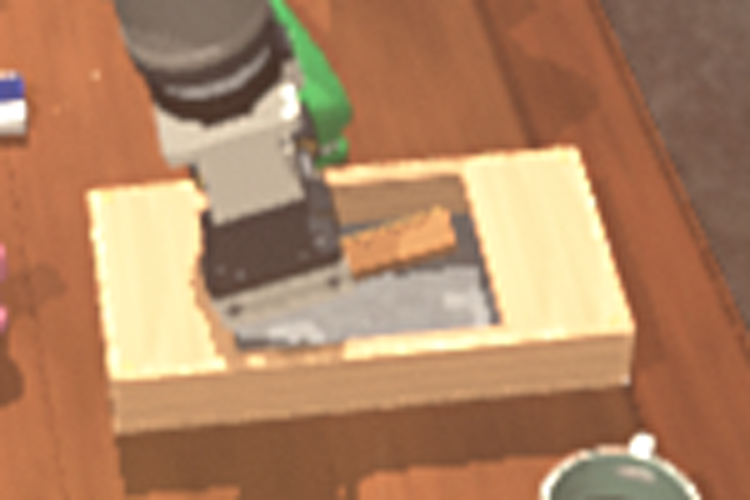

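The +x end now sticks up out of the opening at crop (450,225), with no contact force. I draw it out along its own axis.

>>> send_rows([
  [[-0.2,0,0],[0,0,0]],
  [[-0.4,0,0],[0,0,0]],
  [[-0.5,0,0],[0,0,0]],
  [[-0.5,0,0],[0,0,0]],
  [[-0.5,0,0],[0,0,0]],
  [[-0.5,0,0],[0,0,0]],
  [[-0.5,0,0],[0,0,0]],
  [[-0.4,0,0],[0,0,0]],
  [[-0.3,0,0],[0,0,0]],
  [[0,0,0],[0,0,0]],
])

```text
time: 24.1
tool_pos: [0.6173, -0.2103, 0.0633]
tool_rot: [-3.142, 0.264, 3.107]
contact_force: [-0.3, -0.1, -0.9]
opening: 0.0273
grip_force: 30.0
```

```bash
python3 -c "
from h import *
to([.60,-.21,.18],[180,0,178])"
```

```text
t 24.1 pos [ 0.6173 -0.2103  0.0633] rpy [-180.    15.1  178. ] F [-0.3 -0.1 -0.9] op 0.0273 g 30.0
shift/25mm total [-0.55 -0.01 -4.69]
turn/90 total [-0.     0.168  0.   ]
```

>>> send_rows([
  [[-0.1,0,-0.4],[0,0,0]],
  [[-0.2,0,-0.7],[0,0,0]],
  [[-0.2,0,-0.7],[0,0,0]],
  [[-0.2,0,-0.7],[0,0,0]],
  [[-0.2,0,-0.7],[0,0,0]],
  [[-0.1,0,-0.5],[0,0,0]],
  [[0,0,0],[0,0.056,0]],
  [[0,0,0],[0,0.056,0]],
  [[0,0,0],[0,0.056,0]],
  [[0,0,0],[0,0,0]],
])

```text
time: 25.35
tool_pos: [0.6176, -0.2102, 0.1587]
tool_rot: [3.141, 0.0, 3.107]
contact_force: [-1.1, -0.1, 0.1]
opening: 0.0274
grip_force: 30.0
```

```bash
python3 -c "
from h import *
to([.558,-.2055,.158],[180,0,177.5])"
```

```text
t 25.35 pos [ 0.6176 -0.2102  0.1587] rpy [180.   0. 178.] F [-1.1 -0.1  0.1] op 0.0274 g 30.0
shift/25mm total [2.39 0.1  0.03]
turn/90 total [0.    0.    0.006]
```

>>> send_rows([
  [[0.2,0,0],[0,0,0]],
  [[0.4,0,0],[0,0,0]],
  [[0.5,0,0],[0,0,0]],
  [[0.5,0.1,0],[0,0,0]],
  [[0.4,0,0],[0,0,0]],
  [[0.3,0,0],[0,0,0]],
  [[0.1,0,0],[0,0,0]],
  [[0,0,0],[0,0,0]],
  [[0,0,0],[0,0,0]],
  [[0,0,0],[0,0,0]],
])

```text
time: 26.6
tool_pos: [0.5573, -0.2057, 0.1589]
tool_rot: [3.141, -0.0, 3.107]
contact_force: [-1.2, -0.0, -1.0]
opening: 0.0276
grip_force: 30.0
```

```bash
python3 - <<'E'
from h import *
q,e=read_camera('side'); p,d=read_camera('top')
cv2.imwrite('pics/f.png',np.vstack([cv2.resize(p[100:290,170:480],(489,300)),cv2.resize(q[110:310,200:440],(489,300))[:,:489]]))
Z=cloud("top",d)[...,2];H,S,V=cv2.split(cv2.cvtColor(p,cv2.COLOR_BGR2HSV)); v,u=np.indices(d.shape)
m=((V<70)&(Z>.03)&(Z<.08)&(u>165)&(u<250)&(v>190)&(v<235))
n,l,s,_=cv2.connectedComponentsWithStats(m.astype(np.uint8)); k=1+s[1:,4].argmax(); w=l==k
r=cv2.minAreaRect((1000*ray("top",np.c_[u[w],v[w]],.058)[:,:2]).astype(np.float32)); print("stapler",r)
C=cloud("side",e).reshape(-1,3); hs=cv2.cvtColor(q,cv2.COLOR_BGR2HSV).reshape(-1,3)
k=(C[:,2]>.12)&(C[:,2]<.2)&(abs(C[:,1]+.206)<.03)&(abs(C[:,0]-.56)<.15)&(hs[:,1]>110)&(hs[:,0]<22)
D=C[k]; print(k.sum(),np.percentile(D,[2,50,98],axis=0).round(3).tolist()); print(np.polyfit(D[:,0],D[:,2],1).round(3))
to([.558,-.2055,.158])
E
```

```text
stapler ((479.5730285644531, 165.6202392578125), (36.31694793701172, 155.57064819335938), 6.64410924911499)
394 [[0.454, -0.225, 0.155], [0.51, -0.211, 0.163], [0.649, -0.192, 0.167]]
[-0.003  0.164]
t 26.7 pos [ 0.5572 -0.2057  0.1589] rpy [180.  -0. 178.] F [-0.1  0.8 -0.9] op 0.0275 g 30.0
shift/25mm total [-0.03  0.01  0.04]
```

View pics/f.png

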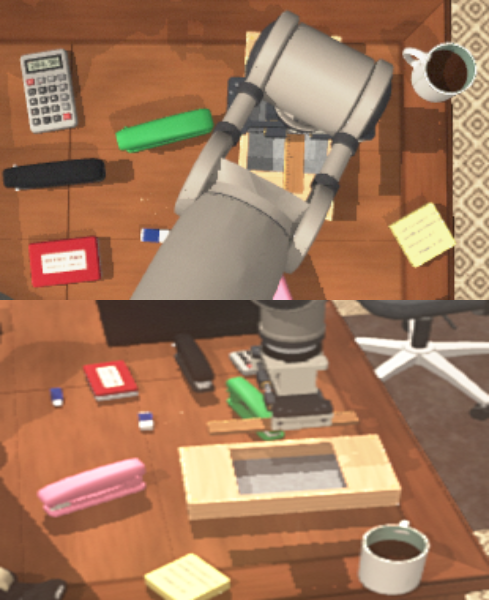

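The final view shows the stapler upright between the ink pad and the calculator at about (54,173). The ruler is held level above the box (210–355, 420), with its underside about 11 cm over the box's top.

```bash
python3 -c "
from cell import robot
print(robot.hand_in())"
```

```text
the job is handed in; nothing more can be done
None
```

I handed the job in at about 27 s: the stapler stands released on its base about 5 mm from the measured midpoint, and the ruler is gripped level about 11 cm above the box's top, with nothing else on the desk touched; no verdict came back.

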